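# Open the label printer and free its roll

## Task

Get the label printer ready for a roll change: swing its white cover up by the front lip and over backwards until it rests open by itself, easing it over rather than flinging it. Then push the blue roll guide inside away from the roll, all the way out to its stop. Just push with the fingers and lift nothing: the printer stays where it stands on the bench, the old roll stays lying in its well, and everything else on the bench is left alone.

Things in the scene. Friction and masses are not known exactly. Their poses are not given: they have to be found in the camera images.
- printer: Desktop label printer less its cover: grey and black box 208 (x) by 196 (y) by 88 mm high, 3 kg, loose on rubber feet (15 to 25 N slide it). Origin: centre of its underside; x points from its front (which looks to the robot's right) to its hinge side, z up. In its top a well, x -61 to 85, y -56 to 56 mm, floor at z 30 mm, holds the old roll; its side walls are 42 mm wide, flat on top at z 88 mm.
- cover (a joint): Angle of the cover, rad: 0 = shut, grows as its front swings up and back, 1.80 = its stop, leaning back beyond upright. The hinge is free and a little damped: let go below about 1.2 the cover falls shut, beyond about 1.25 it falls back to the stop by its own weight and stays.
- cover_lip (a point): Middle of the lower front edge of the cover's black finger lip; moves and turns with the cover (x from lip to hinge, z out of its top). Lip: 100 mm wide, 8 mm thick, stands 25 mm out from the cover's front wall and 23 mm from the printer's body; shut, its underside is 92 mm above the bench, free below. Cover: white hollow shell open below, 0.40 kg (+-30%), 207 mm long, 196 wide, 68 high.
- cover_hinge (a point): Middle of the cover's hinge axis, which runs along the printer's y, 105 mm behind the printer's centre and 90 mm above the bench. The lip's edge is 232 mm from it. Turns with the cover like cover_lip.
- guide (a joint): Position of the blue roll guide, m: grows as it slides away from the roll, towards the printer's -y; 0 = up against the roll, 0.042 = its outer stop. It slides stiffly (about 1.5 N) and stays where it is left.
- guide_tab (a point): Middle of the top edge of the guide's blue push tab, on its face towards the roll (the printer's +y); moves with the guide. The upright tab is 34 mm wide along the printer's x, 6 mm thick along y; its top is 118 mm above the bench, 30 mm above the printer's top face, so it can be pushed over the top of the roll. Below it a plate 60 mm wide goes down into the well. Reached only with the cover open.
- old_roll: Used label roll lying loose in the well beside the guide, its axis along the printer's y: 50 mm in diameter, 50 mm long, its top 80 mm above the bench. Origin: its centre.
- new_roll: Spare white label roll standing on its end beside the printer, 100 mm in diameter, 56 mm high. Origin: centre of its underside. Leave alone.
- marker: Black and red marker pen lying on the bench in front of the printer, 135 mm long, 18 mm thick, along its own x. Origin: on the bench under its middle. Leave alone.
- knife: Yellow box knife with its blade drawn in, lying beside the printer, 160 by 26 by 19 mm, along its own x. Origin: on the bench under its middle. Leave alone.
- tape_roll: Roll of amber packing tape lying flat, 110 mm in diameter, 48 mm high. Origin: centre of its underside. Leave alone.
- tape_gun: Hand tape dispenser lying on its side: amber tape roll, steel frame, blue handle, about 250 by 150 by 60 mm. Origin: on its underside, where the handle meets the frame. Leave alone.
- scanner: Grey hand scanner in a black stand with a 100 mm round foot, 150 mm high. Origin: centre of its foot. Leave alone.

How it is judged:
On the way, in this order (a step that is already met when the one before it is completed fails the run):
1. the cover rests open, back against its stop, while the guide is still in (value of joint cover above 1.7 rad and value of joint guide below 0.03 m), for 0.2 s.
2. the roll guide is out at its stop, the cover still open (value of joint guide above 0.038 m and value of joint cover above 1.7 rad), for 0.2 s.
At the end, for the whole second after the job is handed in: The cover rests open and still at its back stop (above 1.70 rad), the guide is within 4 mm of its outer stop (above 0.038 m), the printer stands flat within 30 mm of where it was, the old roll lies in the cradle of its well, and the other things are within 30 mm of where they were (all of step 2 and velocity of joint cover between -0.1 and 0.1 rad/s and angle between printer's own z axis and vertical below 0.03 rad and height (world z) of printer below 0.006 m and distance of each of printer, new_roll, marker, knife, tape_roll, tape_gun, scanner from where it was at the start of the episode below 0.03 m and linear speed of printer below 0.01 m/s and z of old_roll in the frame of printer between 0.05 and 0.062 m and x of old_roll in the frame of printer between -0.01 and 0.03 m); the robot touches nothing.
It fails at once if the printer is lifted, tipped up or shoved more than 30 mm along the bench (distance of printer from where it was at the start of the episode above 0.03 m or height (world z) of printer above 0.015 m or angle between printer's own z axis and vertical above 0.12 rad).
It fails at once if the old roll is lifted out of its well (z of old_roll in the frame of printer above 0.075 m).
It fails at once if the cover is flung open (faster than 4 rad/s) (velocity of joint cover above 4 rad/s).
It fails at once if another thing on the bench is moved more than 30 mm (distance of any of new_roll, marker, knife, tape_roll, tape_gun, scanner from where it was at the start of the episode above 0.03 m).
It also fails if it takes over 54 s, if anything falls off the work surface, if the arm or the gripper's body presses on something with over 40 N, if the wrist force passes 120 N, or if a joint passes its speed limit or range.

## Robot

A 6-joint arm with a two-finger parallel gripper is mounted at the origin on the work surface. World frame = base frame: x ahead of the robot, y to its left, z up, the work surface at z = 0. Lengths are in m, angles in rad, forces in N, time in s.
With the tool pointing down it reaches from about 0.375 to 0.9 m from the base axis. Payload 3.1 kg.
Tool frame: the origin (TCP) lies between the finger pads; the fingertips stand 11 mm ahead of it and the grasp point (between the pads) lies 8 mm behind it; z points along the fingers, y is the direction in which the jaws open and shut (so a half turn about z gives the same grasp; the last joint's range is limited). The gripper opens to 85 mm and grips with 20 to 120 N. Pads are 22 mm wide; open, the fingers measure 114 mm over their backs; the gripper's body (76 mm by 85 mm) begins 54 mm behind the grasp point. The pads swing forward as they close: fully open they stand 13 mm farther back than shut.
Start: joints at [-1.375, 0.527, 1.433, -0, 1.181, -0.178], TCP at [0.229, -0.582, 0.21] pointing down, gripper open.
Joint ranges: [-3.08, 3.08], [-0.75, 2.2], [0.22, 2.44], [-1.43, 4.57], [0, 2.65], [-2.85, 2.85]. Speed limits (rad/s): [2.79, 2.79, 3.14, 3.14, 3.14, 3.14].

## Interface

Orientations are given as a unit quaternion [x, y, z, w].
In Python, from station import manip gives the robot as it stands.
- The arm moves only by the tool move_arm, never from a script. Its argument "deltas" is a list of rows, each a list of 5 numbers: the shift along the tool's x, y, z in units of 40 cm (1.0 is 40 cm), then the turn about the tool's z in units of 0.5 rad (1.0 is 0.5 rad), then the opening in per cent of the stroke, from 0 (shut) to 100 (fully open). In form: [[x, y, z, twist, grip], ...]. A call has exactly 8 rows; each row is the pose to reach, as a shift and turn from the pose commanded when the call began, along the tool's axes at that moment; what a row does not reach only later rows make up. A row lasts 1/12 s, in which the tool goes at most 41.7 mm and 7.16 degrees, less where a joint would pass 70% of its speed; a pose out of reach is approached as far as the arm can. A call with a number of a shift or a turn outside -1 to 1 is refused whole. A call with a gripper value outside its range is refused whole. The fingers move at their own pace and stop on an object; "force" is the grip in N (left out, the last holds). Time passes only in rows, so rows that repeat a pose let the fingers close, or fill a call up. It gives the time, the measured TCP pose, the force and the opening at its end, in the units of the state.
- manip.sense(): the state, without advancing time (a new reading comes with each control period).
- manip.snapshot(name): name is "side" or "top" or "wrist"; returns (picture, depth): 420x560x3 uint8, red, green, blue; 420x560 float32, m along the optical axis (not along the pixel's ray), 0 where there is no reading.
- manip.get_calibration(name): a dict with "vfov" (degrees; the focal length in pixels is half the picture's height over the tangent of half this angle, whatever the lens; pixels are square), "cx", "cy" (the principal point, pixels), "D" ([k1, k2, p1, p2, k3] as OpenCV has them; the pictures are not rectified), "pose" (4x4, takes a point from camera to world coordinates). Camera axes: x right, y down, z forward; pixel columns grow to the right and rows downward; lengths in m; the calibration is good to about 2 mm. A picture is of the moment at which its call begins: read the wrist's pose just before it. get_calibration takes no time and is no camera call; for the wrist camera it gives the pose at the moment of the call.
- manip.sign_off(): hands the job in, once; it reports no verdict.
The state is a dict: "t": time; "q": joint angles; "qd": joint speeds; "tau": joint torques, N m; "tcp_pos": TCP position; "tool_rot": TCP orientation; "force": force on the tool from outside, world axes, zero at the start; "ft_torque": the same for the moment, N m; "finger_gap": opening from 0.0 (shut) to 1.0 (fully open).
Only numpy, scipy, OpenCV 4.12 (cv2) and the standard library are available. Lean on these libraries where they do the work, as an engineer would, in place of code of your own. Each camera call takes 0.05 s, during which the arm holds its last target.

## Working session

There is one attempt and no reset: what is moved stays moved. The work goes in short steps, Python scripts to look and compute and a tool call to move; the robot and the scene stay as the last step left them, time stands still between calls to the robot, and variables do not carry over. Pictures are saved under pics/ and viewed, and the job is handed in when it is done.

Besides the shell and the picture viewer there is one more tool, called after "Call:" as name([rows], argument=value, ...), one row to a line, values as JSON. move_arm: Moves the arm, as the interface text tells. Its arguments: {"type":"object","properties":{"deltas":{"type":"array","items":{"type":"array","items":{"type":"number"}}},"force":{"type":"number"}},"required":["deltas"]}

```bash
mkdir -p pics; ls; cat > h.py <<'E'
from station import manip
import numpy as np, cv2
def K(n):
    c=manip.get_calibration(n); f=210/np.tan(np.radians(c['vfov'])/2)
    return np.array([[f,0,c['cx']],[0,f,c['cy']],[0,0,1]]),np.array(c['D'],float),np.array(c['pose'])
def snap(n,fn):
    k=K(n); p,d=manip.snapshot(n); cv2.imwrite('pics/'+fn+'.png',p[:,:,::-1]); np.savez('pics/'+fn,p=p,d=d,K=k[0],D=k[1],T=k[2]); return p,d,k
def load(fn):
    z=np.load('pics/'+fn+'.npz'); return z['p'],z['d'],(z['K'],z['D'],z['T'])
def cloud(d,k):
    v,u=np.mgrid[0:420,0:560]; n=cv2.undistortPoints(np.stack([u,v],-1).reshape(-1,1,2).astype(np.float64),k[0],k[1]).reshape(420,560,2)
    P=np.concatenate([n*d[...,None],d[...,None]],-1); return P@k[2][:3,:3].T+k[2][:3,3]
def ray(u,v,k,z):
    n=cv2.undistortPoints(np.array([[[u,v]]],float),k[0],k[1])[0,0]; r=k[2][:3,:3]@[n[0],n[1],1]; o=k[2][:3,3]
    return o+r*(z-o[2])/r[2]
E
python3 - <<'E'
from h import *
print(manip.sense())
for n in('side','top','wrist'):
    snap(n,n+'0'); k=K(n); print(n,k[2].round(3).tolist(),k[0][0,0])
E
```

```text
pics
{'t': 0.0, 'q': array([-1.37445661e+00,  5.28475692e-01,  1.43391341e+00, -3.28028192e-05,
        1.18138383e+00, -1.78519168e-01]), 'qd': array([-3.33531266e-04, -4.30321087e-04, -1.86945930e-03,  4.91766095e-04,
        1.36993825e-03,  9.88369851e-05]), 'tau': array([ 7.04891263e-04, -4.42351770e+01, -1.78023612e+01, -6.48348737e-05,
        8.48212367e-03, -2.75324425e-06]), 'tcp_pos': array([ 0.22869356, -0.58083338,  0.20872428]), 'tool_rot': array([ 9.82484715e-01,  1.86340001e-01, -2.48794019e-05, -1.08996244e-03]), 'force': array([ 0.91106182, -0.22108435,  0.47443508]), 'ft_torque': array([-0.03463642,  0.04155364, -0.01263557]), 'finger_gap': 1.0006560838127774}
side [[-0.999, 0.024, -0.02, 0.595], [0.031, 0.659, -0.751, 0.99], [-0.005, -0.751, -0.66, 0.965], [0.0, 0.0, 0.0, 1.0]] 512.5429411878845
top [[0.005, -0.985, 0.172, 0.417], [-1.0, -0.005, -0.003, 0.008], [0.003, -0.172, -0.985, 1.087], [0.0, 0.0, 0.0, 1.0]] 400.68778995239643
wrist [[0.365, -0.896, -0.253, 0.293], [-0.931, -0.352, -0.097, -0.554], [-0.002, 0.271, -0.963, 0.373], [0.0, 0.0, 0.0, 1.0]] 340.0888234523888
```

View pics/side0.png

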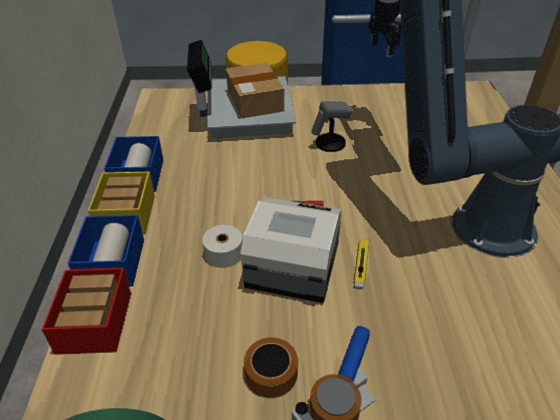

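View pics/top0.png

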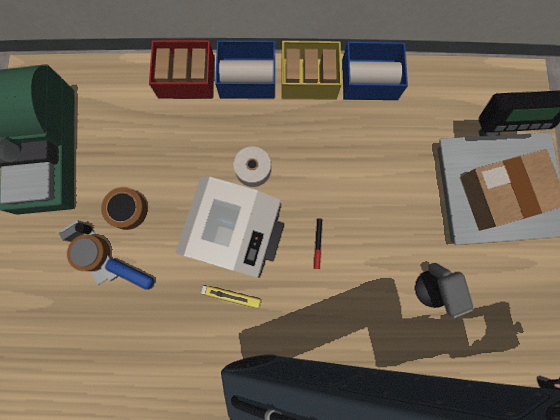

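View pics/wrist0.png

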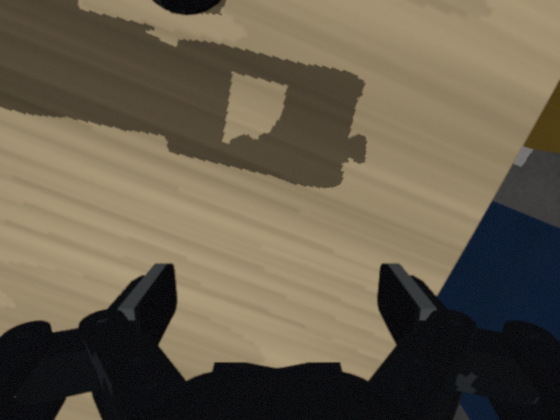

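The top view shows the white cover at about (230,228), with its black lip on the right at about (273,240). The printer's front therefore faces world −y. The knife is at (232,296) and the marker at (318,243), close in front of the lip. Next I'll measure the printer.

```bash
python3 - <<'E'
from h import *
for n in('top','side'):
    p,d,k=load(n+'0'); C=cloud(d,k); np.save('pics/C'+n,C)
    R=(C[...,0]>.3)&(C[...,0]<.75)&(C[...,1]>-.1)&(C[...,1]<.35)&(C[...,2]>.03)&(d>0)
    hsv=cv2.cvtColor(p,cv2.COLOR_RGB2HSV)
    for zl,zh in((.14,.17),(.12,.14),(.085,.115)):
        m=R&(C[...,2]>zl)&(C[...,2]<zh); P=C[m]
        num,lab,st,ce=cv2.connectedComponentsWithStats(m.astype(np.uint8))
        for i in range(1,num):
            if st[i,4]>60:
                Q=C[lab==i]; r=cv2.minAreaRect(Q[:,:2].astype(np.float32)*1000)
                print(n,zl,zh,st[i].tolist(),Q.mean(0).round(4),Q[:,2].min().round(3),Q[:,2].max().round(3),r)
p,_,k=load('top0')
z=cv2.resize(p[150:300,160:340],None,fx=4,fy=4,interpolation=cv2.INTER_CUBIC); cv2.imwrite('pics/topz.png',z[:,:,::-1])
p,_,k=load('side0')
z=cv2.resize(p[190:310,190:390],None,fx=4,fy=4,interpolation=cv2.INTER_CUBIC); cv2.imwrite('pics/sidez.png',z[:,:,::-1])
E
```

```text
top 0.14 0.17 [178, 176, 93, 98, 5826] [0.5442 0.125  0.1561] 0.14 0.166 ((546.8900756835938, 124.77754974365234), (176.43621826171875, 197.02232360839844), 74.06900787353516)
top 0.12 0.14 [176, 176, 29, 78, 272] [0.5722 0.2137 0.1334] 0.125 0.14 ((572.256591796875, 213.10877990722656), (13.105982780456543, 196.6487579345703), 74.0787353515625)
top 0.12 0.14 [246, 196, 34, 81, 837] [0.5217 0.0343 0.132 ] 0.121 0.14 ((520.7318725585938, 36.69772720336914), (28.332866668701172, 196.2778778076172), 73.98420715332031)
top 0.085 0.115 [263, 220, 21, 41, 420] [0.5128 0.0118 0.1008] 0.095 0.114 ((513.21435546875, 11.448957443237305), (25.090953826904297, 99.90392303466797), 73.9964828491211)
side 0.14 0.17 [242, 199, 99, 63, 4351] [0.5503 0.1444 0.1557] 0.14 0.165 ((547.9747924804688, 125.47381591796875), (179.54360961914062, 197.1033477783203), 73.68034362792969)
side 0.12 0.14 [263, 197, 56, 9, 105] [0.5577 0.0207 0.1323] 0.123 0.139 ((548.551513671875, 22.895946502685547), (25.176002502441406, 137.42311096191406), 74.15166473388672)
side 0.12 0.14 [241, 216, 99, 56, 934] [0.5652 0.21   0.1312] 0.12 0.14 ((551.389404296875, 138.68637084960938), (172.1719970703125, 196.14590454101562), 74.13176727294922)
side 0.085 0.115 [241, 216, 100, 67, 901] [0.5607 0.2121 0.1   ] 0.085 0.115 ((511.8265380859375, 181.25576782226562), (280.630615234375, 142.16966247558594), 29.43437385559082)
```

View pics/topz.png

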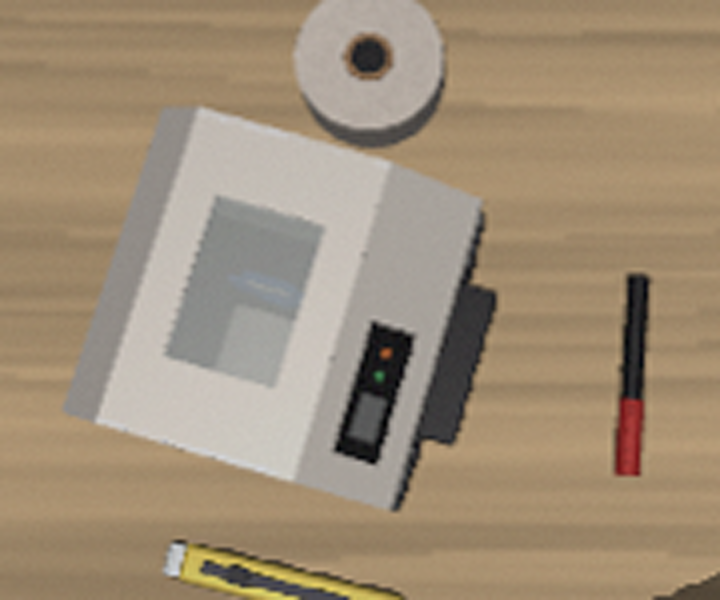

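View pics/sidez.png

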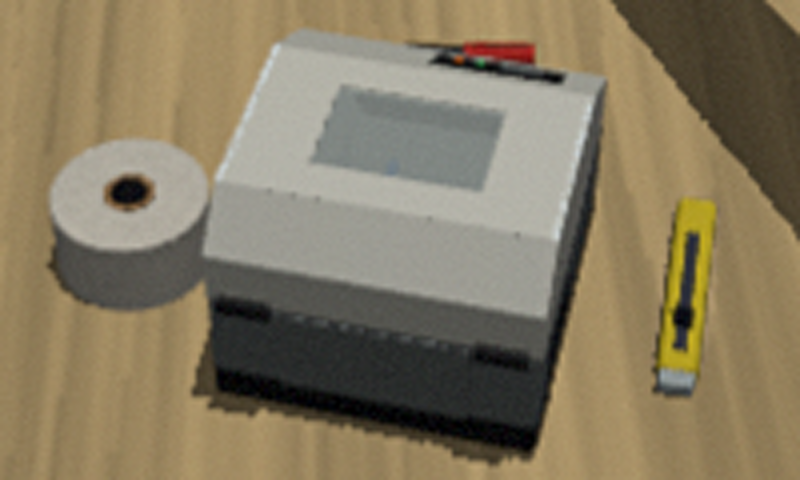

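```bash
cat >> h.py <<'E'
from scipy.spatial.transform import Rotation as Ro
XP=np.array([np.cos(np.radians(74)),np.sin(np.radians(74)),0]); YP=np.array([-XP[1],XP[0],0]); ZP=np.array([0,0,1.])
LIP=np.array([.5098,-.0006,.092]); HIN=LIP+.232*XP; PC=HIN-.105*XP; PC[2]=0
def w2p(w): w=np.asarray(w)-PC; return np.array([w@XP,w@YP,w[2]])
def p2w(p): return PC+p[0]*XP+p[1]*YP+p[2]*ZP
def go(w,yaw):
    s=manip.sense(); R=Ro.from_quat(s['tool_rot']); M=R.as_matrix(); y0=np.degrees(np.arctan2(M[1,0],M[0,0]))
    d=M.T@(np.asarray(w)-s['tcp_pos']); print('t',s['t'],'tcp',s['tcp_pos'].round(4),'P',w2p(s['tcp_pos']).round(4),'yaw',y0.round(2),'F',s['force'].round(2))
    print('delta units',(d/.4).round(4),'twist',(-np.radians(yaw-y0)/.5).round(4))
E
python3 - <<'E'
from h import *
print(PC,HIN); go(p2w([-.127-.045,0,.21]),74)
E
```

```text
[0.54480594 0.12148024 0.        ] [0.57374787 0.22241271 0.092     ]
t 0.15 tcp [ 0.2287 -0.581   0.2089] P [-0.7624  0.1102  0.2089] yaw 21.47 F [-0.37 -0.52 -1.24]
delta units [ 1.1167e+00 -1.0039e+00 -7.0000e-04] twist -1.8335
```

Call:
move_arm([
  [0.05,-0.045,0,-0.1,50],
  [0.12,-0.11,0,-0.2,50],
  [0.19,-0.17,0,-0.35,50],
  [0.26,-0.235,0,-0.45,50],
  [0.335,-0.3,0,-0.6,50],
  [0.41,-0.37,0,-0.7,50],
  [0.485,-0.435,0,-0.8,50],
  [0.56,-0.5,0,-0.9,50],
])

```text
t: 0.82
tcp_pos: [0.3643, -0.3115, 0.2096]
tool_rot: [0.916, 0.402, 0.0, -0.0]
force: [0.7, -1.0, -0.3]
finger_gap: 0.501
```

```bash
python3 - <<'E'
from h import *
go(p2w([-.127-.045,0,.21]),74)
E
```

```text
t 0.8167 tcp [ 0.3643 -0.3115  0.2096] P [-0.4659  0.0541  0.2096] yaw 47.36 F [ 0.7  -1.01 -0.34]
delta units [ 0.7175 -0.2085 -0.0008] twist -0.9299
```

Call:
move_arm([
  [0.09,-0.026,0,-0.1,50],
  [0.19,-0.055,0,-0.22,50],
  [0.29,-0.085,0,-0.35,50],
  [0.39,-0.115,0,-0.47,50],
  [0.49,-0.145,0,-0.6,50],
  [0.58,-0.17,0.05,-0.72,50],
  [0.66,-0.19,0.12,-0.84,50],
  [0.71,-0.208,0.2,-0.93,50],
])

```text
t: 1.48
tcp_pos: [0.4989, -0.0465, 0.1306]
tool_rot: [0.798, 0.603, 0.002, 0.003]
force: [0.8, -1.5, -1.3]
finger_gap: 0.501
```

```bash
python3 - <<'E'
from h import *
go(p2w([-.127-.04,0,.095]),74)
snap('top','top1');p,d,k=snap('wrist','wrist1');
E
```

```text
t 1.4833 tcp [ 0.4989 -0.0465  0.1306] P [-0.1741 -0.0022  0.1306] yaw 74.17 F [ 0.77 -1.49 -1.26]
delta units [ 0.0178 -0.006   0.0889] twist 0.0061
```

View pics/wrist1.png

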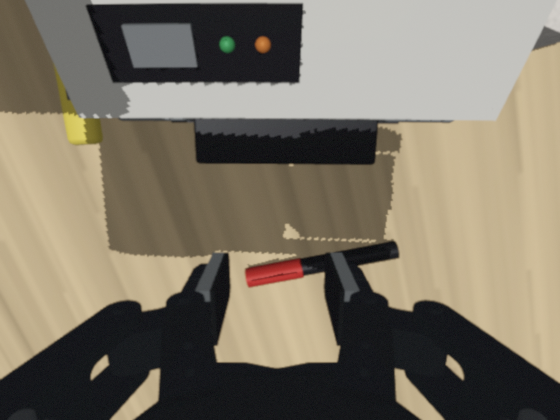

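View pics/top1.png

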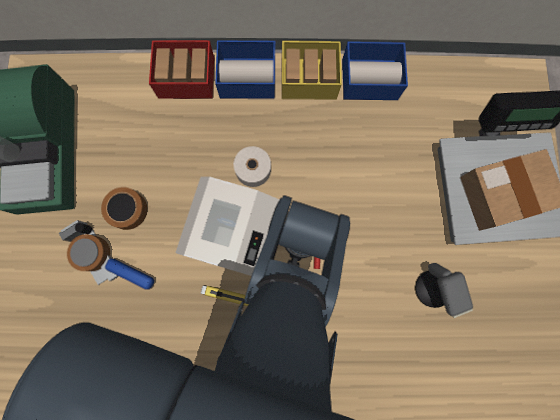

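```bash
python3 - <<'E'
from h import *
p,d,k=load('wrist1'); C=cloud(d,k)
for u,v in((196,163),(286,163),(376,163)): print(w2p(ray(u,v,k,.094)).round(4), ray(u,v,k,.094).round(4))
P=(C-PC); Q=np.stack([P@XP,P@YP,P[...,2]],-1)
for v in (130,150,158,162,170): print(v,Q[v,286].round(4))
for v in range(255,340,10): print(v,[Q[v,c].round(3).tolist() for c in (212,222,335,345)])
E
```

```text
[-0.1281  0.0506  0.094 ] [0.4608 0.0123 0.094 ]
[-0.1279 -0.0008  0.094 ] [ 0.5103 -0.0017  0.094 ]
[-0.1275 -0.0519  0.094 ] [ 0.5596 -0.0154  0.094 ]
130 [-0.1093 -0.0005  0.0998]
150 [-0.12   -0.0006  0.0999]
158 [-0.1244 -0.0006  0.0992]
162 [-0.1267 -0.0007  0.099 ]
170 [-1.467e-01 -2.600e-03 -1.000e-04]
255 [[-0.159, 0.031, 0.154], [-0.159, 0.027, 0.154], [-0.159, -0.021, 0.154], [-0.219, -0.055, 0.013]]
265 [[-0.159, 0.029, 0.164], [-0.159, 0.025, 0.164], [-0.159, -0.019, 0.164], [-0.159, -0.024, 0.162]]
275 [[-0.159, 0.028, 0.172], [-0.162, 0.025, 0.166], [-0.158, -0.018, 0.173], [-0.159, -0.022, 0.172]]
285 [[-0.159, 0.026, 0.181], [-0.166, 0.025, 0.168], [-0.162, -0.018, 0.174], [-0.159, -0.02, 0.18]]
295 [[-0.161, 0.026, 0.184], [-0.17, 0.025, 0.168], [-0.164, -0.018, 0.177], [-0.16, -0.019, 0.185]]
305 [[-0.165, 0.026, 0.184], [-0.173, 0.025, 0.17], [-0.169, -0.018, 0.177], [-0.163, -0.02, 0.186]]
315 [[-0.169, 0.026, 0.184], [-0.178, 0.025, 0.17], [-0.172, -0.018, 0.178], [-0.166, -0.019, 0.188]]
325 [[-0.172, 0.026, 0.185], [-0.299, 0.058, -0.0], [-0.175, -0.018, 0.179], [-0.152, -0.014, 0.213]]
335 [[-0.153, 0.019, 0.217], [-0.312, 0.059, -0.002], [-0.179, -0.018, 0.18], [-0.152, -0.013, 0.217]]
```

```bash
python3 - <<'E'
from h import *
p,d,k=load('wrist1'); C=cloud(d,k)
P=(C-PC); Q=np.stack([P@XP,P@YP,P[...,2]],-1)
print('cam',w2p(k[2][:3,3]))
for c in (200,208,214,220,226,229): 
    r=[v for v in range(230,330) if 0<d[v,c]<.24]; print(c,r[0],[Q[v,c].round(3).tolist() for v in r[:12:3]],d[r[0],c])
z=cv2.resize(p[230:400,150:420],None,fx=2.9,fy=2.9,interpolation=cv2.INTER_CUBIC); cv2.imwrite('pics/wz.png',np.clip(z[:,:,::-1].astype(float)*2,0,255))
E
```

```text
cam [-0.10156133  0.00279329  0.28736051]
200 263 [[-0.163, 0.037, 0.154], [-0.163, 0.036, 0.156], [-0.163, 0.035, 0.159], [-0.163, 0.035, 0.161]] 0.14555562
208 261 [[-0.159, 0.032, 0.16], [-0.159, 0.031, 0.162], [-0.159, 0.031, 0.165], [-0.159, 0.03, 0.168]] 0.13832426
214 253 [[-0.159, 0.031, 0.152], [-0.159, 0.03, 0.156], [-0.159, 0.03, 0.158], [-0.159, 0.029, 0.162]] 0.14571936
220 253 [[-0.159, 0.028, 0.151], [-0.159, 0.028, 0.155], [-0.159, 0.027, 0.159], [-0.159, 0.027, 0.161]] 0.14722656
226 253 [[-0.159, 0.026, 0.152], [-0.159, 0.025, 0.155], [-0.16, 0.025, 0.154], [-0.161, 0.025, 0.155]] 0.1461412
229 263 [[-0.166, 0.025, 0.147], [-0.167, 0.025, 0.146], [-0.169, 0.025, 0.147], [-0.17, 0.025, 0.147]] 0.15251096[ WARN:0@0.183] global loadsave.cpp:1063 imwrite_ Unsupported depth image for selected encoder is fallbacked to CV_8U.
```

View pics/wz.png

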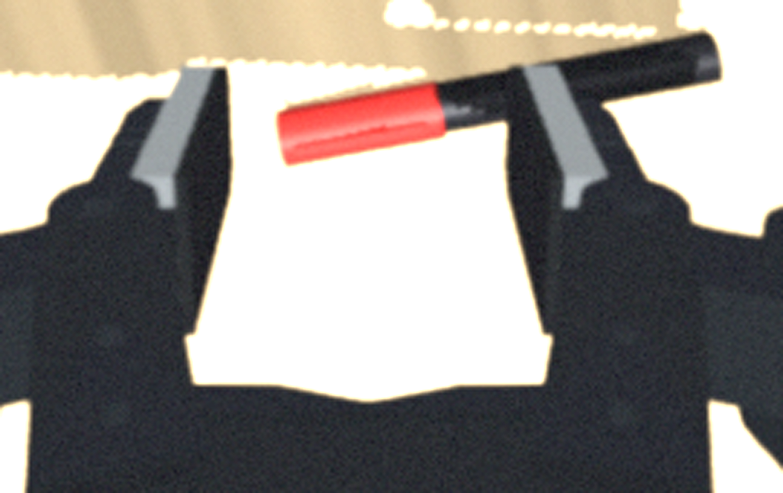

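```bash
python3 - <<'E'
from h import *
s=manip.sense(); k=K('wrist'); R=Ro.from_quat(s['tool_rot']).as_matrix()
print(s['tcp_pos'],s['t'],(R.T@(k[2][:3,3]-s['tcp_pos'])).round(4), R[:,2].round(4))
T=np.eye(4);T[:3,:3]=R;T[:3,3]=s['tcp_pos']
for n in('wrist0','wrist1'):
    p,d,kk=load(n); X=np.linalg.inv(T)@k[2]; C=cloud(d,(kk[0],kk[1],X))
    for c in range(140,240,10):
        r=[v for v in range(230,330) if 0<d[v,c]<.24]
        if r: print(n,c,r[0],C[r[0],c].round(4),C[r[0]+8,c].round(4))
E
```

```text
[ 0.49285026 -0.04422617  0.12505427] 1.5833 [ 0.0704 -0.0005 -0.164 ] [-0.0101  0.004  -0.9999]
wrist0 140 276 [ 0.0093 -0.0543 -0.0432] [ 0.0124 -0.0492 -0.0555]
wrist0 150 269 [ 0.0125 -0.0499 -0.0436] [ 0.0124 -0.0476 -0.0502]
wrist0 160 263 [ 0.0121 -0.0481 -0.0372] [ 0.013  -0.045  -0.0463]
wrist0 170 263 [ 0.0124 -0.0439 -0.0376] [ 0.0105 -0.043  -0.0411]
wrist1 140 304 [ 0.0136 -0.0432 -0.0707] [ 0.013  -0.0419 -0.0742]
wrist1 150 309 [ 0.0091 -0.0421 -0.0663] [ 0.009  -0.0405 -0.0708]
wrist1 160 307 [ 0.0095 -0.039  -0.0657] [ 0.0089 -0.0378 -0.0695]
wrist1 170 296 [ 0.0137 -0.0352 -0.066 ] [ 0.0137 -0.0337 -0.0708]
wrist1 180 292 [ 0.0136 -0.0327 -0.0632] [ 0.015  -0.0306 -0.0706]
wrist1 190 276 [ 0.0089 -0.0349 -0.0422] [ 0.0088 -0.0333 -0.0487]
wrist1 200 263 [ 0.0089 -0.0336 -0.0301] [ 0.009  -0.0318 -0.038 ]
wrist1 210 257 [ 0.0134 -0.0283 -0.034 ] [ 0.0128 -0.0271 -0.0404]
wrist1 220 253 [ 0.0124 -0.0252 -0.0274] [ 0.013  -0.0236 -0.0371]
```

```bash
python3 - <<'E'
from h import *
p,d,k=load('side0'); C=cloud(d,k)
T=np.eye(4);T[:3,:3]=Ro.from_quat([.98248,.18634,0,-.00109]).as_matrix();T[:3,3]=[.2287,-.581,.2087]
L=(C-T[:3,3])@T[:3,:3]
m=(np.abs(L[...,:2])<.1).all(-1)&(L[...,2]<.1)&(d>0)
vs,us=np.nonzero(m)
for v in range(vs.min(),vs.max()+1,3):
    u=us[vs==v]; print(v,[(int(x),L[v,x].round(3).tolist()) for x in u[[0,len(u)//2,-1]]])
p,d,kk=load('wrist1'); k=K('wrist'); s=manip.sense(); T[:3,:3]=Ro.from_quat(s['tool_rot']).as_matrix();T[:3,3]=s['tcp_pos']
C=cloud(d,(kk[0],kk[1],np.linalg.inv(T)@k[2]))
for v in range(340,420,10): print(v,C[v,280].round(3),C[v,180].round(3))
z=cv2.resize(load('side0')[0][0:80,340:440],None,fx=7,fy=7,interpolation=cv2.INTER_CUBIC); cv2.imwrite('pics/sg.png',z[:,:,::-1])
E
```

```text
0 [(376, [0.039, 0.008, -0.196]), (388, [0.021, -0.028, -0.205]), (399, [-0.026, -0.017, -0.194])]
3 [(375, [0.033, 0.019, -0.183]), (387, [0.02, -0.023, -0.195]), (399, [-0.017, -0.031, -0.191])]
6 [(375, [0.041, 0.005, -0.18]), (387, [0.025, -0.033, -0.19]), (399, [-0.021, -0.029, -0.182])]
9 [(375, [0.037, 0.011, -0.169]), (387, [0.018, -0.025, -0.177]), (399, [-0.025, -0.025, -0.17])]
12 [(371, [0.013, 0.067, -0.137]), (385, [0.024, -0.026, -0.17]), (398, [-0.019, -0.03, -0.164])]
15 [(371, [0.008, 0.073, -0.124]), (384, [0.026, -0.026, -0.162]), (397, [-0.013, -0.037, -0.159])]
18 [(370, [0.01, 0.073, -0.115]), (382, [0.012, 0.004, -0.14]), (394, [-0.006, -0.033, -0.15])]
21 [(370, [0.012, 0.068, -0.108]), (382, [0.01, 0.004, -0.13]), (394, [-0.006, -0.035, -0.142])]
24 [(369, [0.013, 0.071, -0.098]), (384, [0.016, -0.017, -0.13]), (400, [-0.007, -0.066, -0.143])]
27 [(369, [0.018, 0.062, -0.092]), (385, [0.015, -0.022, -0.122]), (400, [-0.01, -0.065, -0.133])]
30 [(371, [0.01, 0.059, -0.082]), (385, [0.019, -0.031, -0.117]), (400, [-0.012, -0.065, -0.124])]
33 [(372, [0.018, 0.
[... 472 characters left out ...]
48 [(387, [0.013, -0.046, -0.065]), (391, [0.005, -0.055, -0.067]), (394, [-0.007, -0.055, -0.065])]
51 [(387, [0.01, -0.044, -0.054]), (390, [0.008, -0.056, -0.058]), (393, [-0.002, -0.058, -0.057])]
54 [(386, [0.012, -0.043, -0.044]), (389, [0.01, -0.057, -0.049]), (392, [-0.003, -0.054, -0.045])]
340 [-0.144  0.002  0.123] [ 0.018 -0.024 -0.095]
350 [-0.156  0.002  0.123] [ 0.019 -0.023 -0.098]
360 [-0.169  0.002  0.124] [ 0.018 -0.022 -0.101]
370 [ 0.011  0.    -0.096] [ 0.019 -0.021 -0.105]
380 [ 0.013  0.    -0.101] [ 0.018 -0.02  -0.107]
390 [ 0.013  0.    -0.104] [ 0.019 -0.019 -0.11 ]
400 [ 0.013  0.    -0.107] [ 0.07  -0.    -0.164]
410 [ 0.013  0.    -0.109] [ 0.022 -0.017 -0.118]
```

View pics/sg.png

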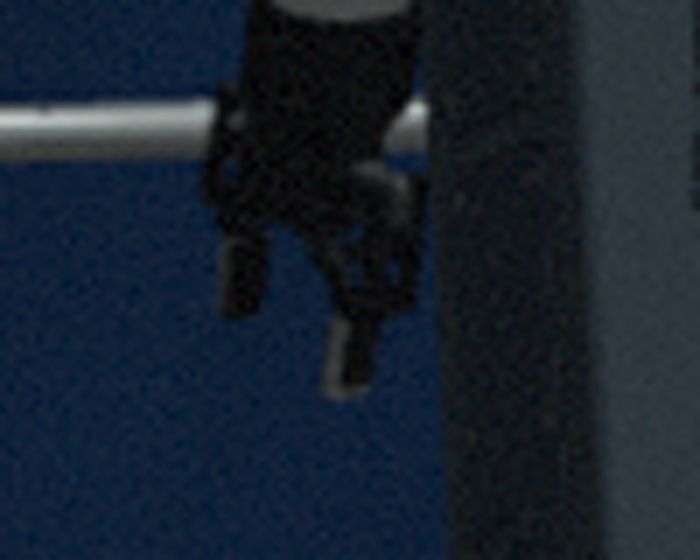

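The depth from both the wrist and side views agrees: at this opening the fingertips are about 27 mm *behind* the reported TCP. The text puts them 11 mm ahead. I'll use the camera measurement. The wrist view puts the lip edge at printer x ≈ −128 mm.

```bash
python3 - <<'E'
from h import *
go(p2w([-.152,0,.055]),74)
E
```

```text
t 1.5833 tcp [ 0.4929 -0.0442  0.1251] P [-0.1736  0.0043  0.1251] yaw 74.21 F [-1.5   0.28 -0.23]
delta units [0.0538 0.0128 0.1751] twist 0.0072
```

Call:
move_arm([
  [0.0,0.003,0.02,0,50],
  [0.01,0.006,0.05,0,50],
  [0.02,0.01,0.09,0,50],
  [0.03,0.01,0.12,0,50],
  [0.04,0.01,0.15,0,50],
  [0.05,0.01,0.17,0,50],
  [0.05,0.01,0.175,0,50],
  [0.05,0.01,0.175,0,50],
])

```text
t: 2.25
tcp_pos: [0.5053, -0.0311, 0.0599]
tool_rot: [0.799, 0.601, 0.0, 0.0]
force: [-0.4, -0.5, 0.0]
finger_gap: 0.501
```

```bash
python3 - <<'E'
from h import *
go(p2w([-.141,0,.055]),74)
snap('wrist','wrist2'); go(p2w([-.141,0,.055]),74)
p,d,kk=load('wrist2'); C=cloud(d,kk);P=(C-PC); Q=np.stack([P@XP,P@YP,P[...,2]],-1)
for c in (214,220,226): 
    r=[v for v in range(200,330) if 0<d[v,c]<.17]; print(c,r[0],Q[r[0]+1,c].round(4))
E
```

```text
t 2.25 tcp [ 0.5053 -0.0311  0.0599] P [-0.1576 -0.0041  0.0599] yaw 73.84 F [-0.43 -0.53  0.03]
delta units [ 0.0414 -0.0103  0.0123] twist -0.0055
t 2.3 tcp [ 0.5056 -0.0311  0.0603] P [-0.1575 -0.0043  0.0603] yaw 73.85 F [ 0.18 -0.81  0.63]
delta units [ 0.0412 -0.0109  0.0132] twist -0.0052
214 200 [-0.1187  0.0201  0.0997]
220 200 [-0.1185  0.0177  0.1008]
226 200 [-0.1185  0.0154  0.1007]
```

View pics/wrist2.png

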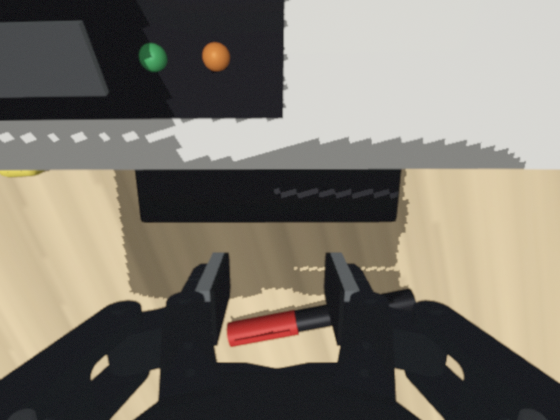

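Call:
move_arm([
  [0.005,-0.003,0.005,0,50],
  [0.012,-0.006,0.01,0,50],
  [0.018,-0.01,0.014,0,50],
  [0.024,-0.01,0.014,0,50],
  [0.03,-0.01,0.014,0,50],
  [0.034,-0.01,0.014,0,50],
  [0.037,-0.01,0.014,0,50],
  [0.037,-0.01,0.014,0,50],
])

```text
t: 2.97
tcp_pos: [0.5056, -0.0147, 0.0542]
tool_rot: [0.799, 0.601, 0.0, 0.0]
force: [-0.3, 0.1, 0.2]
finger_gap: 0.5
```

```bash
cat > st.py <<'E'
from h import *
s=manip.sense(); F=s['force']; print('t',s['t'].__round__(2),'P',w2p(s['tcp_pos']).round(4),'Fp',np.round([F@XP,F@YP,F[2]],2),'T',s['ft_torque'].round(2))
E
python3 st.py
```

```text
t 2.97 P [-0.1417  0.0002  0.0542] Fp [-0.01  0.34  0.22] T [0.03 0.03 0.  ]
```

Next I'll creep in until the fingers touch the lip.

Call:
move_arm([
  [0.001,0,0,0,50],
  [0.002,0,0,0,50],
  [0.003,0,0,0,50],
  [0.004,0,0,0,50],
  [0.005,0,0,0,50],
  [0.006,0,0,0,50],
  [0.006,0,0,0,50],
  [0.006,0,0,0,50],
])

```text
t: 3.63
tcp_pos: [0.5058, -0.0135, 0.0541]
tool_rot: [0.799, 0.601, -0.001, 0.0]
force: [-1.1, -4.8, 0.5]
finger_gap: 0.499
```

```bash
python3 st.py
```

```text
t 3.63 P [-0.1405  0.0003  0.0541] Fp [-4.91 -0.25  0.46] T [-0.84  0.22  0.01]
```

Call:
move_arm([
  [0.002,0,0,0,50],
  [0.0025,0,0,0,50],
  [0.0025,0,-0.005,0,50],
  [0.0025,0,-0.01,0,50],
  [0.003,0,-0.015,0,50],
  [0.003,0,-0.02,0,50],
  [0.003,0,-0.025,0,50],
  [0.003,0,-0.025,0,50],
])

```text
t: 4.3
tcp_pos: [0.5059, -0.013, 0.0641]
tool_rot: [0.799, 0.602, -0.001, 0.001]
force: [-2.2, -7.9, -0.6]
finger_gap: 0.497
```

```bash
python3 st.py; python3 -c "
from h import *
snap('top','top2')"
```

```text
t 4.3 P [-0.14    0.0003  0.0641] Fp [-8.22 -0.05 -0.64] T [-1.25  0.34 -0.03]
```

View pics/top2.png

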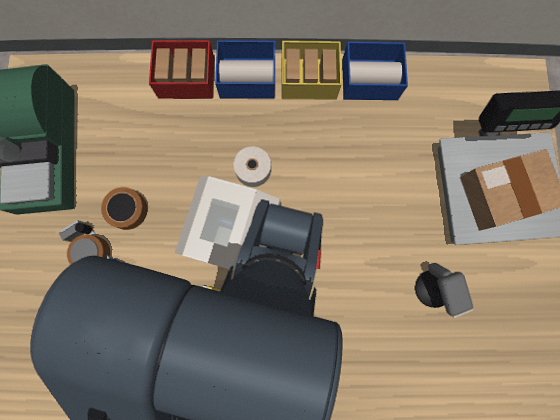

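```bash
cat > ang.py <<'E'
from h import *
import sys
# plane tilt of white points within cover footprint, from the top view
def run(fn):
    p,d,k=load(fn); C=cloud(d,k);P=C-PC; Q=np.stack([P@XP,P@YP,P[...,2]],-1)
    hsv=cv2.cvtColor(p,cv2.COLOR_RGB2HSV)
    m=(abs(Q[...,1])<.095)&(Q[...,0]>-.06)&(Q[...,0]<.08)&(Q[...,2]>.13)&(hsv[...,1]<40)&(hsv[...,2]>120)
    q=Q[m]; A=np.c_[q[:,0],q[:,1],np.ones(len(q))]
    for _ in range(4):
        c,*_r=np.linalg.lstsq(A,q[:,2],rcond=None); r=q[:,2]-A@c; kq=abs(r)<.006; A,q=A[kq],q[kq]
    print(fn,len(q),'slope x,y',c.round(3),'theta~',-np.arctan(c[0]).round(3))
for f in sys.argv[1:]: run(f)
E
python3 ang.py top0 top1 top2
python3 -c "
from h import *
snap('wrist','wrist3')"
```

```text
top0 4602 slope x,y [0.01  0.001 0.158] theta~ -0.01
top1 4465 slope x,y [0.009 0.001 0.158] theta~ -0.009
top2 3866 slope x,y [-0.036  0.001  0.163] theta~ 0.036
```

View pics/wrist3.png

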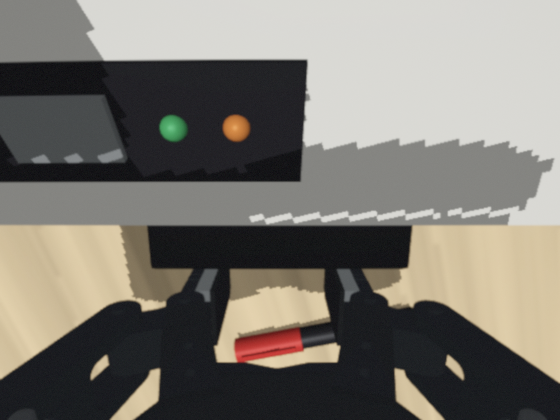

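The cover is lifting, about 0.045 rad so far. I'll continue along the lip's arc.

Call:
move_arm([
  [0.0,0,-0.01,0,50],
  [0.001,0,-0.02,0,50],
  [0.002,0,-0.03,0,50],
  [0.003,0,-0.04,0,50],
  [0.005,0,-0.05,0,50],
  [0.007,0,-0.06,0,50],
  [0.009,0,-0.07,0,50],
  [0.01,0,-0.08,0,50],
])

```text
t: 5.07
tcp_pos: [0.507, -0.0092, 0.0961]
tool_rot: [0.799, 0.601, -0.001, 0.001]
force: [-1.3, -5.9, -0.9]
finger_gap: 0.501
```

```bash
python3 st.py; python3 -c "
from h import *
snap('top','top3')"; python3 ang.py top3
```

```text
t 5.07 P [-0.136   0.0003  0.0961] Fp [-6.04 -0.37 -0.9 ] T [-0.94  0.26 -0.03]
top3 3933 slope x,y [-0.171  0.     0.178] theta~ 0.17
```

Call:
move_arm([
  [0.003,0,-0.013,0,50],
  [0.006,0,-0.026,0,50],
  [0.009,0,-0.039,0,50],
  [0.012,0,-0.052,0,50],
  [0.016,0,-0.064,0,50],
  [0.02,0,-0.076,0,50],
  [0.024,0,-0.088,0,50],
  [0.029,0,-0.1,0,50],
])

```text
t: 5.78
tcp_pos: [0.5103, 0.0021, 0.1363]
tool_rot: [0.799, 0.601, -0.001, 0.001]
force: [-2.2, -6.8, 0.5]
finger_gap: 0.501
```

```bash
python3 st.py; python3 -c "
from h import *
snap('top','top4')"; python3 ang.py top4
```

```text
t 5.78 P [-0.1243  0.0003  0.1363] Fp [-7.17  0.22  0.47] T [-1.    0.25 -0.02]
top4 3551 slope x,y [-0.368  0.001  0.202] theta~ 0.352
```

Call:
move_arm([
  [0.006,0,-0.015,0,50],
  [0.013,0,-0.03,0,50],
  [0.02,0,-0.045,0,50],
  [0.028,0,-0.06,0,50],
  [0.036,0,-0.074,0,50],
  [0.045,0,-0.088,0,50],
  [0.054,0,-0.102,0,50],
  [0.064,0,-0.115,0,50],
])

```text
t: 6.5
tcp_pos: [0.5171, 0.026, 0.1828]
tool_rot: [0.799, 0.602, -0.002, 0.001]
force: [-2.5, -9.1, 4.4]
finger_gap: 0.501
```

```bash
python3 st.py; python3 -c "
from h import *
snap('top','top5')"; python3 ang.py top5
```

```text
t 6.5 P [-0.0994  0.0003  0.1828] Fp [-9.44 -0.12  4.39] T [-1.4   0.47 -0.01]
top5 1420 slope x,y [-0.654 -0.     0.241] theta~ 0.579
```

View pics/top5.png

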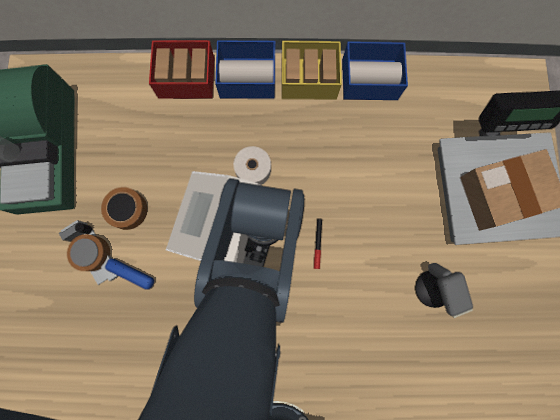

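Call:
move_arm([
  [0.009,0,-0.015,0,50],
  [0.02,0,-0.03,0,50],
  [0.031,0,-0.045,0,50],
  [0.043,0,-0.06,0,50],
  [0.055,0,-0.074,0,50],
  [0.068,0,-0.088,0,50],
  [0.081,0,-0.101,0,50],
  [0.096,0,-0.114,0,50],
])

```text
t: 7.22
tcp_pos: [0.5285, 0.0654, 0.2283]
tool_rot: [0.799, 0.601, -0.0, 0.0]
force: [-2.1, -3.5, 2.4]
finger_gap: 0.501
```

```bash
python3 st.py; python3 -c "
from h import *
snap('side','side6');snap('top','top6')"
```

```text
t 7.22 P [-5.840e-02  2.000e-04  2.283e-01] Fp [-3.89  1.05  2.39] T [-0.52  0.19  0.04]
```

View pics/side6.png

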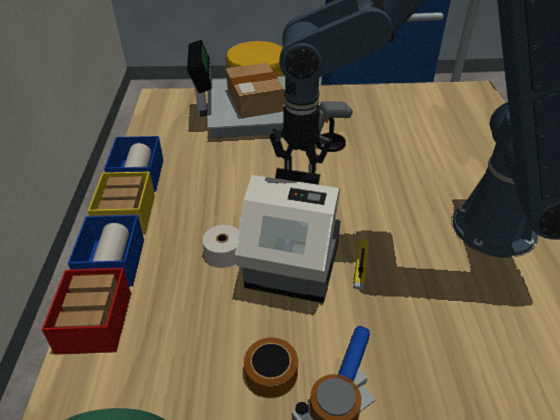

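Call:
move_arm([
  [0.013,0,-0.011,0,50],
  [0.027,0,-0.022,0,50],
  [0.041,0,-0.032,0,50],
  [0.056,0,-0.042,0,50],
  [0.071,0,-0.051,0,50],
  [0.086,0,-0.06,0,50],
  [0.101,0,-0.068,0,50],
  [0.116,0,-0.076,0,50],
])

```text
t: 7.98
tcp_pos: [0.5414, 0.1104, 0.2584]
tool_rot: [0.799, 0.601, 0.0, -0.0]
force: [0.4, 0.2, 1.1]
finger_gap: 0.501
```

```bash
python3 st.py
```

```text
t 7.98 P [-0.0116  0.0003  0.2584] Fp [ 0.27 -0.36  1.08] T [-0.09 -0.02 -0.06]
```

Call:
move_arm([
  [0.014,0,-0.007,0,50],
  [0.03,0,-0.014,0,50],
  [0.046,0,-0.021,0,50],
  [0.062,0,-0.027,0,50],
  [0.078,0,-0.033,0,50],
  [0.094,0,-0.038,0,50],
  [0.11,0,-0.042,0,50],
  [0.125,0,-0.045,0,50],
])

```text
t: 8.65
tcp_pos: [0.5554, 0.1583, 0.2763]
tool_rot: [0.799, 0.601, 0.0, -0.0]
force: [-0.2, 0.3, -0.1]
finger_gap: 0.503
```

```bash
python3 st.py; python3 -c "
from h import *
snap('side','side7');snap('wrist','wrist7')"
```

```text
t 8.65 P [ 0.0383 -0.      0.2763] Fp [ 0.25  0.27 -0.14] T [ 0.01 -0.02  0.01]
```

View pics/side7.png

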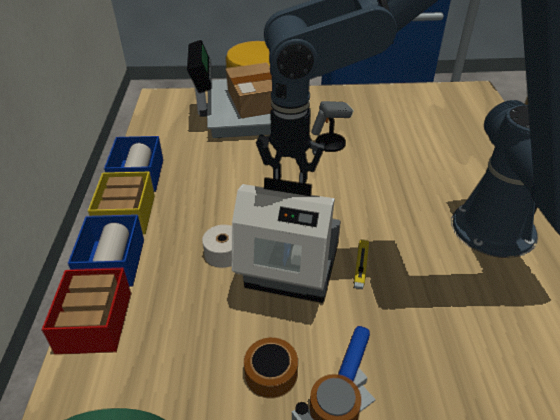

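View pics/wrist7.png

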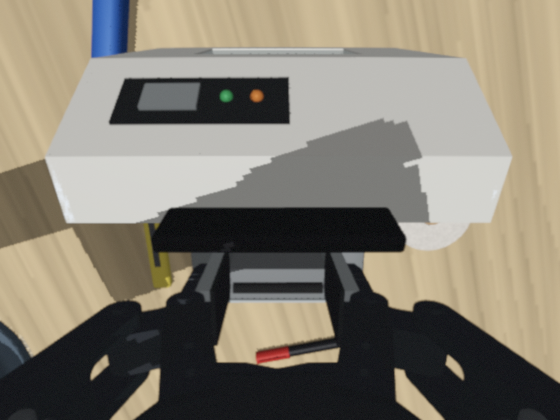

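Call:
move_arm([
  [0.01,0,-0.002,0,50],
  [0.02,0,-0.005,0,50],
  [0.03,0,-0.008,0,50],
  [0.04,0,-0.01,0,50],
  [0.05,0,-0.01,0,50],
  [0.06,0,-0.01,0,50],
  [0.06,0,-0.01,0,50],
  [0.06,0,-0.01,0,50],
])

```text
t: 9.42
tcp_pos: [0.5618, 0.1808, 0.28]
tool_rot: [0.799, 0.601, -0.0, -0.0]
force: [-0.6, -0.2, 1.0]
finger_gap: 0.5
```

```bash
python3 st.py; python3 -c "
from h import *
snap('side','side8');snap('wrist','wrist8')"
```

```text
t 9.42 P [0.0617 0.     0.28  ] Fp [-0.4   0.52  1.01] T [-0.01 -0.01 -0.02]
```

View pics/side8.png

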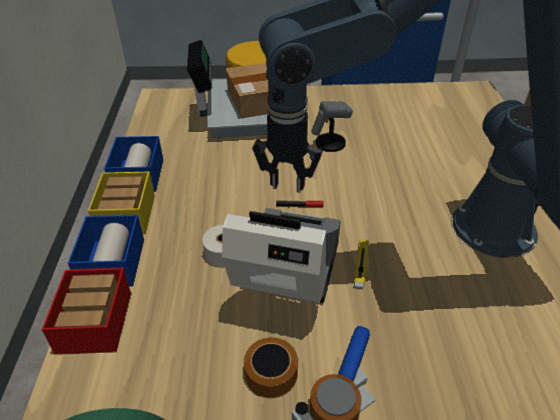

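View pics/wrist8.png

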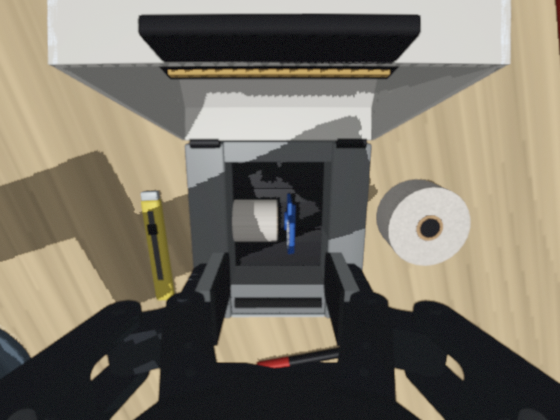

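The cover is fully open. The wrist view shows the roll at (232–278, 199–243) and the blue guide at (285–297, 193–252). Next I'll measure the tab.

```bash
cat > tab.py <<'E'
from h import *
import sys
for fn in sys.argv[1:]:
    p,d,k=load(fn); C=cloud(d,k);P=C-PC; Q=np.stack([P@XP,P@YP,P[...,2]],-1)
    hsv=cv2.cvtColor(p,cv2.COLOR_RGB2HSV)
    m=(hsv[...,0]>100)&(hsv[...,0]<130)&(hsv[...,1]>120)&(abs(Q[...,1])<.07)&(Q[...,0]>-.1)&(Q[...,0]<.1)&(d>0)
    q=Q[m]; print(fn,len(q),'z pct',np.percentile(q[:,2],[1,50,99]).round(4))
    for a,b in((.112,.125),(.09,.112),(.06,.09)):
        t=q[(q[:,2]>a)&(q[:,2]<b)]
        if len(t): print(a,b,len(t),'med',np.median(t,0).round(4),'x',np.percentile(t[:,0],[2,98]).round(4),'y',np.percentile(t[:,1],[2,98]).round(4))
    # flat wall tops at z .088
    m=(abs(Q[...,2]-.088)<.004)&(abs(Q[...,1])<.12)&(abs(Q[...,0])<.12)
    if m.sum()>50: print('walltop',m.sum(),cv2.minAreaRect((Q[m][:,:2]*1000).astype(np.float32)),np.median(Q[m][:,2]))
    m=(hsv[...,1]<60)&(hsv[...,2]>80)&(Q[...,2]>.06)&(Q[...,2]<.084)&(abs(Q[...,1])<.056)&(abs(Q[...,0])<.06)
    if m.sum()>20: print('roll',m.sum(),np.percentile(Q[m],[1,50,99],axis=0).round(4).tolist())
E
python3 tab.py wrist8
python3 -c "
import cv2;p=cv2.imread('pics/wrist8.png')[120:320,160:400];cv2.imwrite('pics/w8z.png',cv2.resize(p,None,fx=3,fy=3,interpolation=2))"
```

```text
wrist8 458 z pct [0.0293 0.0872 0.119 ]
0.112 0.125 158 med [ 0.0098 -0.0136  0.1175] x [-0.0067  0.0259] y [-0.0166 -0.0107]
0.09 0.112 35 med [ 0.0259 -0.0136  0.0999] x [0.0245 0.0269] y [-0.0164 -0.0109]
0.06 0.09 121 med [ 0.0301 -0.0112  0.0753] x [0.0007 0.0393] y [-0.0146 -0.0079]
walltop 12703 ((7.412483215332031, 0.35607147216796875), (196.56834411621094, 224.03128051757812), 89.8615493774414) 0.08774893370000009
roll 1721 [[-0.0104, 0.002, 0.0609], [0.0156, 0.0268, 0.0766], [0.0333, 0.0516, 0.0806]]
```

View pics/w8z.png

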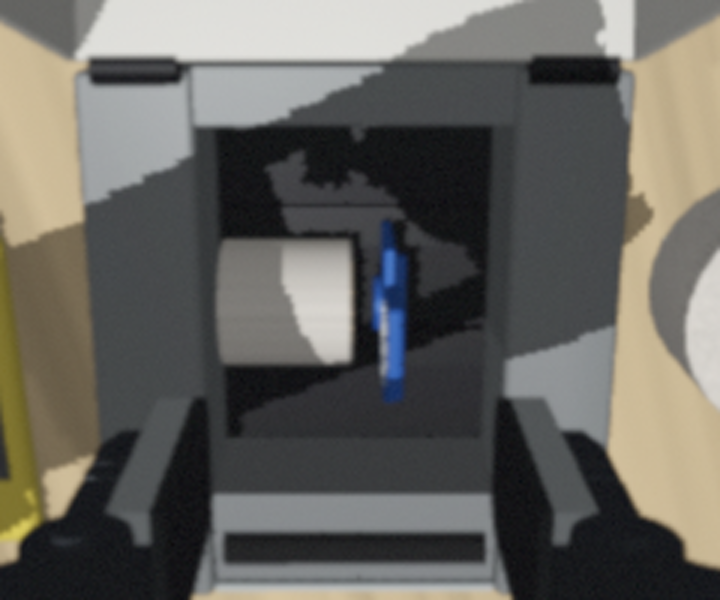

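Call:
move_arm([
  [-0.02,-0.01,0,0,40],
  [-0.05,-0.02,0,0,20],
  [-0.08,-0.035,0.02,0,0],
  [-0.11,-0.05,0.06,0,0],
  [-0.13,-0.063,0.11,0,0],
  [-0.13,-0.063,0.17,0,0],
  [-0.13,-0.063,0.22,0,0],
  [-0.13,-0.063,0.25,0,0],
])

```text
t: 10.18
tcp_pos: [0.5208, 0.1363, 0.1784]
tool_rot: [0.799, 0.601, -0.002, -0.001]
force: [-0.1, 0.6, 0.4]
finger_gap: 0.0
```

```bash
python3 -c "
from h import *
snap('side','side9');snap('wrist','wrist9')"; python3 st.py; python3 tab.py wrist9; python3 - <<'E'
from h import *
p,d,kk=load('wrist9'); s=manip.sense(); C=cloud(d,kk); P=C-PC; Q=np.stack([P@XP,P@YP,P[...,2]],-1); tp=w2p(s['tcp_pos'])
for c in range(240,330,6):
    r=[v for v in range(200,360) if 0<d[v,c]<.19 and Q[v,c,2]>.13]
    if r: print(c,r[0],(Q[r[0]+1,c]-tp).round(4),(Q[r[0]+15,c]-tp).round(4))
E
```

```text
t 10.28 P [0.0077 0.0275 0.1782] Fp [-0.37 -0.59  0.54] T [-0.02 -0.01  0.02]
wrist9 1435 z pct [0.0289 0.0819 0.1187]
0.112 0.125 418 med [ 0.0104 -0.0134  0.1173] x [-0.0062  0.0259] y [-0.0165 -0.0108]
0.09 0.112 70 med [ 0.0258 -0.0123  0.1021] x [0.0057 0.0265] y [-0.0161 -0.0108]
0.06 0.09 605 med [ 0.0142 -0.0108  0.0767] x [-0.0189  0.0391] y [-0.0143 -0.0077]
walltop 30757 ((12.513496398925781, 0.2686004638671875), (196.02967834472656, 215.5877227783203), 89.76095581054688) 0.0877298148525375
roll 3465 [[-0.0122, 0.0024, 0.0609], [0.0145, 0.027, 0.0768], [0.0334, 0.0512, 0.0807]]
240 286 [0.0086 0.0145 0.0496] [0.0137 0.0123 0.0679]
246 265 [0.008  0.0142 0.0303] [0.0086 0.0129 0.044 ]
252 262 [0.0085 0.0117 0.0285] [0.0087 0.0107 0.0418]
258 262 [0.0083 0.0092 0.0279] [0.0083 0.0084 0.0409]
264 251 [0.0127 0.0066 0.0263] [0.0123 0.0061 0.0394]
270 251 [0.0124 0.0041 0.0255] [0.0127 0.0037 0.0402]
276 251 [0.0118 0.0015 0.0242] [0.0124 0.0013 0.0395]
282 251 [ 0.0127 -0.0011  0.0262] [ 0.0127 -0.001   0.0402]
288 251 [ 0.0124 -0.0037  0.0256] [ 0.0123 -0.0034  0.0394]
294 262 [ 0.0079 -0.0063  0.0272] [ 0.0125 -0.0054  0.0491]
300 262 [ 0.0086 -0.0088  0.0287] [ 0.0084 -0.0081  0.0412]
306 264 [ 0.0085 -0.0112  0.0304] [ 0.0085 -0.0103  0.0431]
312 281 [ 7.040e-02 -1.000e-04  1.623e-01] [ 0.0135 -0.0105  0.0643]
318 294 [ 0.0137 -0.0125  0.0641] [ 0.0133 -0.0117  0.0716]
324 304 [ 0.0088 -0.0149  0.0621] [ 0.0137 -0.0128  0.0775]
```

View pics/wrist9.png

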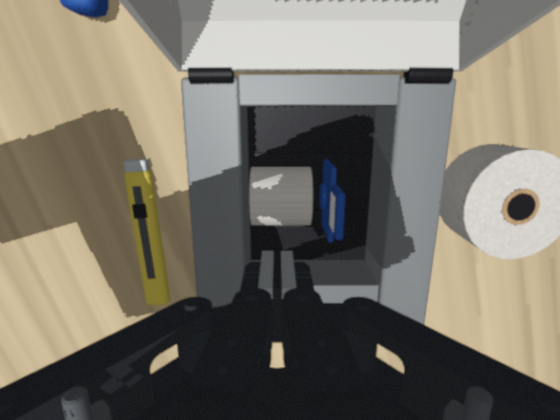

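View pics/side9.png

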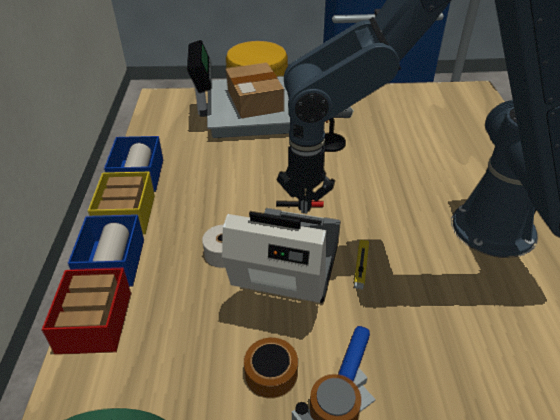

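Call:
move_arm([
  [0.002,0,0.03,0,0],
  [0.004,0,0.07,0,0],
  [0.006,0,0.12,0,0],
  [0.006,0,0.17,0,0],
  [0.006,0,0.21,0,0],
  [0.006,0.01,0.24,0,0],
  [0.006,0.025,0.255,0,0],
  [0.006,0.045,0.255,0,0],
])

```text
t: 10.95
tcp_pos: [0.541, 0.1346, 0.0776]
tool_rot: [0.799, 0.601, -0.001, -0.0]
force: [-0.3, 0.6, -0.3]
finger_gap: -0.001
```

```bash
python3 st.py; python3 -c "
from h import *
snap('wrist','wrist10')"; python3 tab.py wrist10;python3 st.py
```

```text
t 10.95 P [0.0115 0.0072 0.0776] Fp [ 0.51  0.47 -0.27] T [ 0.01 -0.02  0.  ]
wrist10 2412 z pct [0.0292 0.0874 0.1187]
0.112 0.125 754 med [ 0.0175 -0.0135  0.1173] x [0.0066 0.0262] y [-0.0167 -0.0109]
0.09 0.112 265 med [ 0.0259 -0.013   0.1024] x [0.0229 0.0266] y [-0.0163 -0.0109]
0.06 0.09 939 med [ 0.0258 -0.011   0.0762] x [-0.0014  0.0393] y [-0.0146 -0.0079]
walltop 62486 ((32.54078674316406, -0.47057342529296875), (196.36204528808594, 174.9193572998047), 89.99615478515625) 0.08776079037750648
roll 6303 [[-0.0083, 0.0021, 0.0607], [0.0204, 0.0311, 0.0763], [0.0335, 0.0513, 0.0805]]
t 11.0 P [0.0121 0.0036 0.0787] Fp [-0.28 -2.04 -0.43] T [ 0.02 -0.1  -0.01]
```

View pics/wrist10.png

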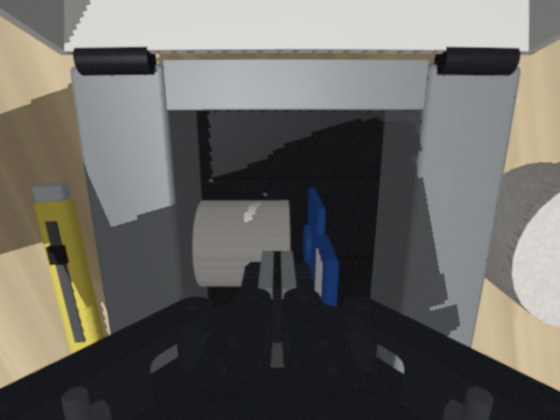

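Call:
move_arm([
  [0,0.01,0,0,0],
  [0,0.023,0,0,0],
  [0,0.036,0,0,0],
  [0,0.049,0,0,0],
  [0,0.062,0,0,0],
  [0,0.075,0,0,0],
  [0,0.085,0,0,0],
  [0,0.09,0,0,0],
])

```text
t: 11.67
tcp_pos: [0.5767, 0.1248, 0.0782]
tool_rot: [0.799, 0.601, 0.0, 0.0]
force: [-1.6, 0.4, 1.7]
finger_gap: -0.004
```

```bash
python3 st.py; python3 -c "
from h import *
snap('wrist','wrist11')"; python3 tab.py wrist11;python3 st.py
```

```text
t 11.67 P [ 0.0119 -0.0297  0.0782] Fp [-0.08  1.63  1.66] T [0.14 0.21 0.03]
wrist11 1876 z pct [0.0293 0.0874 0.1218]
0.112 0.125 521 med [ 0.0205 -0.0457  0.1173] x [0.0095 0.0265] y [-0.0483 -0.0425]
0.09 0.112 254 med [ 0.0259 -0.0447  0.1023] x [0.0227 0.0267] y [-0.0478 -0.0424]
0.06 0.09 753 med [ 0.0279 -0.0425  0.076 ] x [0.003  0.0393] y [-0.0464 -0.0394]
walltop 61365 ((33.755035400390625, 0.26451873779296875), (196.2853546142578, 173.6764373779297), 89.62445068359375) 0.08778844107679021
roll 7857 [[-0.0094, 0.0016, 0.0607], [0.0169, 0.0256, 0.0767], [0.0335, 0.0511, 0.0806]]
t 11.72 P [ 0.0119 -0.0299  0.0782] Fp [-0.14 -0.33  0.1 ] T [0.03 0.13 0.03]
```

Call:
move_arm([
  [0,0.004,0,0,0],
  [0,0.008,0,0,0],
  [0,0.012,0,0,0],
  [0,0.016,0,0,0],
  [0,0.02,0,0,0],
  [0,0.024,0,0,0],
  [0,0.026,0,0,0],
  [0,0.026,0,0,0],
])

```text
t: 12.38
tcp_pos: [0.5802, 0.1235, 0.078]
tool_rot: [0.799, 0.601, -0.004, -0.004]
force: [-10.9, 5.0, 9.0]
finger_gap: 0.001
```

```bash
python3 st.py; python3 -c "
from h import *
snap('wrist','wrist12')"; python3 tab.py wrist12;python3 st.py
```

```text
t 12.38 P [ 0.0117 -0.0334  0.078 ] Fp [ 1.83 11.86  9.04] T [0.62 1.57 0.06]
wrist12 1775 z pct [0.0295 0.0876 0.119 ]
0.112 0.125 483 med [ 0.021  -0.0495  0.1173] x [0.0108 0.0264] y [-0.052  -0.0463]
0.09 0.112 255 med [ 0.0259 -0.0485  0.1017] x [0.0229 0.0267] y [-0.0517 -0.0461]
0.06 0.09 705 med [ 0.028  -0.0461  0.0763] x [0.0028 0.0393] y [-0.0499 -0.0432]
walltop 60545 ((33.83989334106445, -0.39044189453125), (172.3437957763672, 196.35789489746094), 0.01004344318062067) 0.08778842951481508
roll 7861 [[-0.0104, 0.0015, 0.0609], [0.0167, 0.0254, 0.0767], [0.0335, 0.0511, 0.0807]]
t 12.43 P [ 0.0118 -0.0334  0.078 ] Fp [ 1.61 11.59  9.03] T [0.65 1.5  0.02]
```

View image.

View pics/wrist12.png

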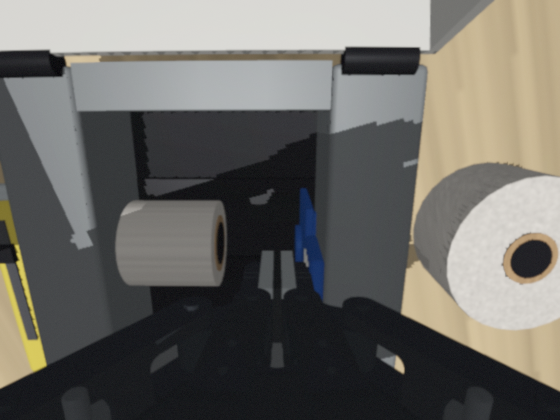

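```bash
python3 - <<'E'
from h import *
p,d,kk=load('wrist12'); C=cloud(d,kk); P=C-PC; Q=np.stack([P@XP,P@YP,P[...,2]],-1)
for v in (225,235,245):
    print(v,[(c,Q[v,c].round(3).tolist()) for c in range(290,410,8)])
E
```

```text
225 [(290, [0.012, -0.041, 0.03]), (298, [0.02, -0.045, 0.054]), (306, [0.031, -0.047, 0.087]), (314, [0.016, -0.055, 0.043]), (322, [0.027, -0.056, 0.075]), (330, [0.031, -0.058, 0.088]), (338, [0.031, -0.062, 0.087]), (346, [0.032, -0.066, 0.089]), (354, [0.031, -0.07, 0.088]), (362, [0.031, -0.074, 0.087]), (370, [0.031, -0.077, 0.089]), (378, [0.031, -0.081, 0.088]), (386, [0.031, -0.085, 0.088]), (394, [0.031, -0.089, 0.088]), (402, [0.031, -0.093, 0.087])]
235 [(290, [0.005, -0.041, 0.03]), (298, [0.017, -0.044, 0.063]), (306, [0.026, -0.047, 0.087]), (314, [0.01, -0.055, 0.044]), (322, [0.022, -0.056, 0.076]), (330, [0.026, -0.059, 0.086]), (338, [0.027, -0.062, 0.089]), (346, [0.026, -0.066, 0.088]), (354, [0.026, -0.07, 0.087]), (362, [0.026, -0.074, 0.088]), (370, [0.026, -0.078, 0.087]), (378, [0.026, -0.081, 0.088]), (386, [0.026, -0.086, 0.087]), (394, [0.027, -0.089, 0.089]), (402, [0.026, -0.093, 0.087])]
245 [(290, [-0.003, -0.041, 0.029]), (298, [0.012, -0.044, 0.067]), (306, [0.025, -0.046, 0.097]), (314, [0.026, -0.05, 0.101]), (322, [0.017, -0.056, 0.077]), (330, [0.021, -0.059, 0.088]), (338, [0.021, -0.063, 0.088]), (346, [0.021, -0.066, 0.088]), (354, [0.021, -0.07, 0.087]), (362, [0.021, -0.074, 0.087]), (370, [0.021, -0.078, 0.088]), (378, [0.021, -0.082, 0.087]), (386, [0.021, -0.086, 0.087]), (394, [0.021, -0.09, 0.087]), (402, [0.021, -0.094, 0.087])]
```

The push met 12 N sideways plus 9 N upward, which suggests the flared part of the finger is wedging on the tab's top edge. I'll back off, rise 6 mm and push again to confirm this is the real stop.

Call:
move_arm([
  [0,-0.02,0,0,0],
  [0,-0.04,0,0,0],
  [0,-0.05,-0.008,0,0],
  [0,-0.05,-0.016,0,0],
  [0,-0.035,-0.016,0,0],
  [0,-0.02,-0.016,0,0],
  [0,-0.01,-0.016,0,0],
  [0,-0.004,-0.016,0,0],
])

```text
t: 13.1
tcp_pos: [0.5807, 0.1234, 0.0842]
tool_rot: [0.8, 0.601, -0.003, -0.004]
force: [-11.0, 4.8, 9.5]
finger_gap: -0.002
```

```bash
python3 st.py; python3 -c "
from h import *
snap('wrist','wrist13')"; python3 tab.py wrist13;python3 st.py
```

```text
t 13.1 P [ 0.0117 -0.034   0.0842] Fp [ 1.63 11.86  9.54] T [0.77 1.69 0.02]
wrist13 1641 z pct [0.0301 0.0875 0.1217]
0.112 0.125 455 med [ 0.0207 -0.0497  0.1172] x [0.0091 0.0263] y [-0.052  -0.0464]
0.09 0.112 222 med [ 0.0259 -0.0485  0.1019] x [0.0241 0.0265] y [-0.0517 -0.0461]
0.06 0.09 657 med [ 0.0277 -0.0461  0.0766] x [0.0019 0.0393] y [-0.0499 -0.043 ]
walltop 57734 ((33.074974060058594, -0.0327301025390625), (196.71078491210938, 173.95419311523438), 89.94893646240234) 0.08779710251898251
roll 7379 [[-0.0105, 0.0015, 0.0609], [0.0165, 0.0254, 0.0767], [0.0335, 0.0511, 0.0806]]
t 13.15 P [ 0.0118 -0.0337  0.0843] Fp [2.58 9.49 8.22] T [0.63 1.3  0.07]
```

The tab stops at the same place, y = −46.4 mm, so it is on its stop. I'll withdraw to +y, then go straight up.

Call:
move_arm([
  [0,-0.015,0,0,0],
  [0,-0.035,0,0,0],
  [0,-0.055,0,0,0],
  [0,-0.055,-0.05,0,0],
  [0,-0.055,-0.12,0,0],
  [0,-0.055,-0.2,0,0],
  [-0.03,-0.055,-0.28,0,0],
  [-0.06,-0.055,-0.34,0,0],
])

```text
t: 13.82
tcp_pos: [0.5573, 0.1057, 0.223]
tool_rot: [0.799, 0.602, 0.001, 0.001]
force: [2.5, -0.3, 0.3]
finger_gap: -0.003
```

Call:
move_arm([
  [-0.05,0,-0.06,0,0],
  [-0.12,0,-0.12,0,0],
  [-0.2,0,-0.17,0,0],
  [-0.28,0,-0.2,0,0],
  [-0.36,0,-0.2,0,0],
  [-0.42,0,-0.2,0,0],
  [-0.45,0,-0.2,0,0],
  [-0.45,0,-0.2,0,0],
])

```text
t: 14.48
tcp_pos: [0.506, -0.0693, 0.3005]
tool_rot: [0.8, 0.6, -0.0, 0.0]
force: [-0.8, -0.2, -0.1]
finger_gap: 0.002
```

```bash
python3 -c "
from h import *
snap('side','side14');snap('wrist','wrist14');snap('top','top14')"; python3 tab.py wrist14;python3 st.py; python3 - <<'E'
from h import *
p,d,k=load('top14'); C=cloud(d,k);P=C-PC; Q=np.stack([P@XP,P@YP,P[...,2]],-1)
p,d,k=load('side14'); C=cloud(d,k);P=C-PC; Q=np.stack([P@XP,P@YP,P[...,2]],-1)
hsv=cv2.cvtColor(p,cv2.COLOR_RGB2HSV)
m=(hsv[...,1]<40)&(hsv[...,2]>100)&(Q[...,0]>.1)&(Q[...,0]<.25)&(abs(Q[...,1])<.095)&(Q[...,2]>.1)
q=Q[m]; q=q[abs(q[:,2]-.2)<.08]
A=np.c_[q[:,2],np.ones(len(q))]
for _ in range(5):
    c=np.linalg.lstsq(A,q[:,0],rcond=None)[0]; r=abs(q[:,0]-A@c); g=r<.006; A,q=A[g],q[g]
print('cover lean',len(q),'theta~',np.pi/2+np.arctan(c[0]))
# unmoved things: image difference vs start
a=load('top0')[0]; b=load('top14')[0]
for n,(lo,hi) in dict(knife=((22,120,120),(34,255,255)),red=((0,150,80),(6,255,255)),blue=((105,150,80),(125,255,255))).items():
    for im in(a,b):
        mm=cv2.inRange(cv2.cvtColor(im,cv2.COLOR_RGB2HSV)[150:330,80:340],lo,hi); print(n,cv2.countNonZero(mm),[round(cv2.moments(mm)[x]/max(1,cv2.moments(mm)['m00']),1) for x in('m10','m01')])
E
```

```text
wrist14 155 z pct [0.0297 0.0646 0.089 ]
0.06 0.09 94 med [-0.0177 -0.0472  0.0794] x [-0.0212 -0.0071] y [-0.0497 -0.0461]
walltop 9606 ((-58.46617889404297, 0.01035308837890625), (196.78628540039062, 93.9116439819336), 89.622314453125) 0.08770029595611398
roll 558 [[-0.0154, 0.0022, 0.0601], [-0.0116, 0.0266, 0.0682], [-0.0075, 0.0509, 0.0738]]
t 14.63 P [-0.1911 -0.0151  0.3002] Fp [ 0.68 -0.57 -0.2 ] T [-0.04 -0.02 -0.04]
cover lean 1399 theta~ 1.5549936960932853
knife 390 [154.4, 147.4]
knife 192 [143.9, 143.0]
red 110 [236.8, 109.2]
red 55 [237.7, 111.8]
blue 550 [48.5, 123.6]
blue 635 [59.1, 117.1]
```

View pics/top14.png

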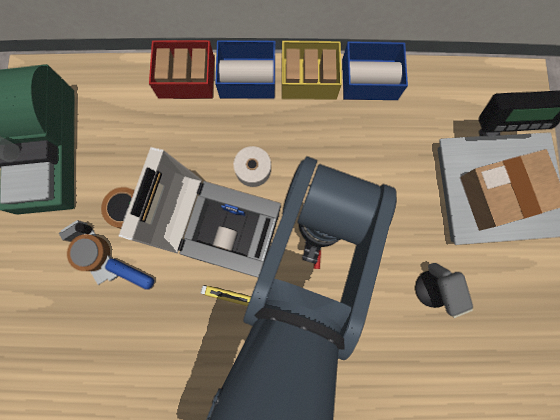

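View pics/side14.png

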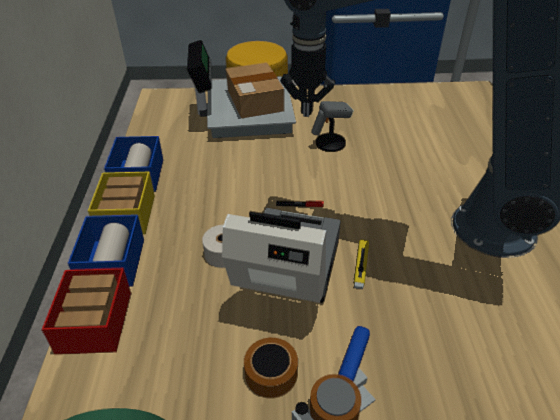

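```bash
python3 - <<'E'
from h import *
for n,pts in(('side14',[(275,216),(275,220),(275,224)]),('top14',[(140,190),(146,190),(150,195)]),('side8',[(275,216),(275,220)])):
    p,d,k=load(n); C=cloud(d,k)
    for u,v in pts:
        q=w2p(C[v,u]); print(n,u,v,q.round(3),'ang from hinge',np.arctan2(q[2]-.09,-(q[0]-.105)).round(3),np.hypot(q[2]-.09,q[0]-.105).round(3))
def cen(n,lo,hi,box):
    p=load(n)[0]; y0,y1,x0,x1=box; m=cv2.inRange(cv2.cvtColor(p,cv2.COLOR_RGB2HSV)[y0:y1,x0:x1],lo,hi); M=cv2.moments(m); return round(M['m10']/M['m00'],1),round(M['m01']/M['m00'],1),cv2.countNonZero(m)
for n in('side0','side14'): print(n,'knife',cen(n,(22,120,100),(34,255,255),(230,300,345,380)),'gun',cen(n,(105,150,60),(125,255,255),(310,400,330,380)),'tape',cen(n,(5,100,50),(20,255,255),(335,395,240,300)))
E
```

```text
side14 275 216 [0.162 0.    0.316] ang from hinge 1.819 0.233
side14 275 220 [ 0.161 -0.     0.304] ang from hinge 1.825 0.221
side14 275 224 [ 0.159 -0.001  0.292] ang from hinge 1.832 0.209
top14 140 190 [ 0.161 -0.001  0.314] ang from hinge 1.815 0.231
top14 146 190 [ 0.156 -0.007  0.297] ang from hinge 1.811 0.213
top14 150 195 [ 0.152 -0.001  0.277] ang from hinge 1.817 0.192
side8 275 216 [0.163 0.001 0.317] ang from hinge 1.823 0.235
side8 275 220 [0.163 0.    0.306] ang from hinge 1.832 0.224
side0 knife (16.7, 30.2, 347) gun (24.5, 42.4, 806) tape (30.3, 31.5, 2099)
side14 knife (14.8, 33.1, 223) gun (24.5, 42.3, 804) tape (30.3, 30.6, 2039)
```

```bash
python3 -c "
from h import *
print(manip.sign_off())"; python3 st.py
```

```text
the job is handed in; nothing more can be done
None
the job is handed in; nothing more can be done
```

The printer is ready for a roll change: the cover rests open against its back stop, and the blue guide is out at its stop. I handed the job in at about 14.6 s; no verdict is reported.

- **Cover:** I pressed the fingers lightly against the front lip (up to about 9 N) and followed its arc up, until the cover tipped back under its own weight. In the last pictures, the side and top views both put the lip at about 1.81–1.83 rad, which is the 1.80 stop. I never measured the cover's speed directly. I moved it slowly, and it fell only the last half radian by itself.
- **Guide:** With the fingers shut, I pushed the tab 35.6 mm outwards above the roll, until the force rose to 12 N. A second push from 6 mm higher stopped at the same place, so I took that as the stop. The travel is less than 42 mm because the guide started with a gap of about 6 mm to the roll, judged from the picture.
- **Everything else:** The printer's wall tops stayed within about 1 mm of where they were, and the roll's top is still at 80.6 mm. The tape roll and tape gun are within a pixel in the side view. The knife's colour mask shifted 2–3 pixels, which I put down to the arm's shadow. The marker, scanner and new roll I judged only by eye. The arm was clear of everything at the end.

**Disagreement with the text:** both the wrist and side depth pictures showed the fingertips about 25–37 mm behind the reported TCP, depending on opening, rather than 11 mm ahead. I used the picture values; the fingers met the lip within a millimetre of where they predicted, and nothing jarred.

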